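# Fit the sprocket's retaining ring on a gear hub

### The job

Take the ring pliers from their rest, set their two pins in the two eyes of the retaining ring that sits loosely on the nose of the gear hub, and spread the ring just enough to slide it down the shaft. Press it gently but fully home against the springy brass washer so that it closes into the groove below the land, then take the pliers off and put them back upright in their rest. Do not overspread the ring, do not touch it with the fingers, and leave the other things on the bench alone.

Things in the scene. Friction and masses are not known exactly. Their poses are not given: they have to be found in the camera images.
- hub_stand: A bicycle gear hub bolted to the bench, axle upright. Origin on the shaft axis at bench level, z up (round: yaw does not matter). The land's lower edge, where the groove (29 mm across) begins, is 67.5 to 77.5 mm above the origin, new each time and not measured: find it by feel. The sprocket (67 mm across) has its top 15.5 mm below that edge. Never press the ring on the hub with over 30 N.
- hub_step (a point): On the shaft axis, 94 mm above the bench: the flat step on which the ring starts. Above it the steel nose, 30 mm across and 11.5 mm high, with a thin axle stub 6 mm higher. Below it the smooth land, 37 mm across, down to the groove.
- washer (a joint): Travel (m) of the springy brass washer (49 mm across) under the groove: 0 free, its top 0.5 mm below the land's lower edge; 0.010 at its hard stop. It pushes up with 4 N free, 12 N at the stop. A ring released while it holds the washer down 4 mm or more (5 to 8 is good) closes below the land and is then kept there, washer at 0.0035. Released higher up it only clamps on the land.
- ring_center (a point): Steel retaining ring, 4 mm thick, flat on the hub's step; point on its axis, half-way up, within 1 to 2 mm of the shaft axis. x points to its open gap, z up. Its two eyes (holes of 9 mm bore, wall 2.5 mm) are centred 28 mm to each side on y when closed; each moves out by ring_spread.
- ring_spread (a joint): How far (m) each flank of the ring, with its eye, has moved out: 0 closed. It passes over the land from 0.0032 on; 0.004 to 0.005 is right; above 0.0065 it is overspread and spoilt. Each flank springs back with 5 N when closed, 7 N at 0.004. The pins have about 2.25 mm of play in the eyes before they spread it.
- pliers_grip (a point): Black steel ring pliers standing upright, 0.2 kg; point midway between the two rubber handles at their mid height. Handles lie to each side on y: flat upright bars 14 mm wide along x, 40 mm high, outer faces 34 mm apart at rest. z is up. 58 mm below is the hinge, inside a bar 50 mm long on x, 16 mm wide, 12 mm high.
- pliers_jaws (a point): On the pliers, 120 mm below pliers_grip, midway between the jaws' flat bottoms (14 mm on x by 10 mm, centred 28 mm to each side on y at rest). From the middle of each a stepped, round-ended pin stands 8 mm further down: 4.5 mm across in its upper half, 2.4 mm across towards its tip.
- plier_squeeze (a joint): Angle (rad) of each lever: 0 at rest, 0.017 more per mm that each handle goes in at mid height. Per mm the jaw on that side goes out 1.07 mm and rises 0.48 mm (comes down again on release). A stiff spring opens the handles: each takes 8 to 10 N to start moving, about 28 N with the ring spread (handles then 22 to 25 mm over all). Carry the pliers with a 7 N grip: jaws stay at rest.
- pliers_rest: Fixed plywood rest: base 90 by 110 mm and two posts, 20 mm to each side on x, with notches 21 mm wide on y, flared to 33 mm at their mouth; floors 78 mm above the origin (bench level, centre of the base), cheeks up to 92 mm. The pliers' bar lies in them along x, handle middle then 142 mm above the origin. The pliers may stand either way round.
- spare_cog_c (a point): A loose spare sprocket, 60 mm across, 5 mm thick, lying flat: leave alone.
- grease_jar: A jar 60 mm across and 65 mm high, standing: leave alone.
- mug: A white mug 80 mm across and 90 mm high, standing: leave alone.
- wrench_grip (a point): A wrench 160 mm long lying flat: leave alone.

How it is judged (in metres and radians):
On the way, in this order (a step that is already met when the one before it is completed fails the run):
1. the pliers spread the ring enough to pass over the land (value of joint ring_spread above 0.003 m and contact force between pliers and ring above 1 N and value of joint washer below 0.001 m), for 0.2 s.
2. the spread ring presses the washer down (value of joint washer above 0.0036 m and value of joint ring_spread above 0.0025 m and contact force between pliers and ring above 1 N), for 0.1 s.
At the end, for the whole second after the job is handed in: Ring closed in the groove (flanks within 1 mm), level, within 4 mm of the shaft axis, holding the washer down more than 2.5 mm; pliers off it and upright at rest, bar in the rest's notches: handle middle within 15 mm of the rest's centre and 137 to 147 mm above the bench (value of joint ring_spread below 0.001 m and value of joint washer above 0.0025 m and horizontal distance between ring_center and hub_stand below 0.004 m and angle between ring_center's own z axis and vertical below 0.08 rad and contact force between pliers and ring below 0.05 N and horizontal distance between pliers_grip and pliers_rest below 0.015 m and z of pliers_grip in the frame of pliers_rest between 0.137 and 0.147 m and angle between pliers_grip's own z axis and vertical below 0.12 rad and linear speed of pliers below 0.02 m/s); the robot touches nothing.
It fails at once if the ring is overspread (each flank out by more than 6.5 mm) (value of joint ring_spread above 0.0065 m).
It fails at once if the ring is pressed against the hub or washer with more than 30 N (contact force between ring and hub_stand above 30 N).
It fails at once if the fingers touch the ring (contact force between the fingers and ring above 0.5 N).
It fails at once if a bystander is moved by more than 20 mm (distance of any of spare_cog_c, grease_jar, mug, wrench_grip from where it was at the start of the episode above 0.02 m).
It also fails if it takes over 67 s, if anything falls off the work surface, if the arm or the gripper's body presses on something with over 40 N, if the wrist force passes 120 N, or if a joint passes its speed limit or range.

### The arm

A 6-joint arm with a two-finger parallel gripper is mounted at the origin on the work surface. World frame = base frame: x ahead of the robot, y to its left, z up, the work surface at z = 0. Lengths are in mm, angles in rad, forces in N, time in s.
With the tool pointing down it reaches from about 275 to 1000 mm from the base axis. Payload 8.4 kg.
Tool frame: the origin (TCP) lies on the centre line of the jaws, within the pads' length; the fingertips stand r.tip_reach ahead of it and the grasp point (between the pads) lies 11 mm behind it (r.tip_reach is the distance from the TCP to the fingertips, in mm); z points along the fingers, y is the line along which they close (so a half turn about z gives the same grasp; the last joint's range is limited). The gripper opens to 85 mm and grips with 20 to 120 N. Pads are 22 mm wide; open, the fingers measure 114 mm over their backs; the gripper's body (76 mm by 85 mm) begins 54 mm behind the grasp point. The pads swing forward as they close: fully open they stand 13 mm farther back than shut.
Start: joints at [-1.147, 0.353, 1.633, -0, 1.155, -0.002], TCP at [258.155, -569.196, 239.281] pointing down, gripper open.
Joint ranges: [-2.63, 2.63], [-0.92, 2.1], [0.06, 2.66], [-1.3, 4.44], [0, 2.69], [-3.02, 3.02]. Speed limits (rad/s): [2.22, 2.22, 2.79, 3.14, 3.14, 3.14].

### API

Orientations are given as [roll, pitch, yaw] about the fixed x, y, z axes, in that order (R = Rz(yaw) Ry(pitch) Rx(roll)).
In Python, from rig import r gives the robot as it stands.
- The arm moves only by the tool carry_out, never from a script. Its argument "targets" is a list of rows, each an object with "dp": the shift along the tool's x, y, z in mm, a list of three; "yaw": the turn about the tool's z in degrees. A call has 1 to 12 rows; each row is the pose to reach, as a shift and turn from the pose commanded when the call began, along the tool's axes at that moment; what a row does not reach only later rows make up. A row lasts 1/8 s, in which the tool goes at most 62.5 mm and 10.7 degrees, less where a joint would pass 70% of its speed; a pose out of reach is approached as far as the arm can. A call with a gripper value outside its range is refused whole. "fingers" is the opening, from -1 (shut) to 1 (fully open), so that 0 is half open, set as the call begins (left out, the last holds). The fingers move at their own pace and stop on an object; "grip_force" is the grip in N (left out, the last holds). Time passes only in rows, so rows that repeat a pose let the fingers close. It gives the time, the measured TCP pose, the force, the opening and the grip force at its end, in the units of the state.
- r.sense(): the state, without advancing time (a new reading comes with each control period).
- r.grab_frame(name): name is "scene" or "top" or "wrist"; returns the picture (480x640x3 uint8, red, green, blue); there is no depth.
- r.get_calibration(name): a dict with "fx", "fy", "cx", "cy" (pixels), "rvec" (rotation vector, rad) and "tvec" (3), from world to camera coordinates, as OpenCV has them. Camera axes: x right, y down, z forward; pixel columns grow to the right and rows downward; lengths in mm; the calibration is good to about 2 mm. The wrist camera is an equidistant fisheye: a pixel r from the principal point sees the ray r / f radians off the axis. A picture is of the moment at which its call begins: read the wrist's pose just before it. get_calibration takes no time and is no camera call; for the wrist camera it gives the pose at the moment of the call.
- r.sign_off(): hands the job in; it is judged then, once.
The state is a dict: "clock": time; "qpos": joint angles; "qvel": joint speeds; "joint_efforts": joint torques, N m; "eef_pos": TCP position; "tcp_rot": TCP orientation; "contact_force": force on the tool from outside, world axes, zero at the start; "wrist_torque": the same for the moment, N m; "opening": opening from 0.0 (shut) to 1.0 (fully open); "grasp_force": force on a finger pad.
Only numpy, scipy, OpenCV 4.12 (cv2) and the standard library are available. Lean on these libraries where they do the work, as an engineer would, in place of code of your own. Each camera call takes 0.05 s, during which the arm holds its last target. There are 200 camera calls.

## Working session

There is one attempt and no reset: what is moved stays moved. The work goes in short steps, Python scripts to look and compute and a tool call to move; the robot and the scene stay as the last step left them, time stands still between calls to the robot, and variables do not carry over. Pictures are saved under pics/ and viewed, at most 10 in all, crops included, and the job is handed in when it is done.

Besides the shell and the picture viewer there is one more tool, called in YAML: its name, and indented under it one key for each argument. carry_out: Moves the arm, as the interface text tells. Its arguments: {"type":"object","properties":{"targets":{"type":"array","items":{"type":"object","properties":{"dp":{"type":"array","items":{"type":"number"}},"yaw":{"type":"number"}}}},"fingers":{"type":"number"},"grip_force":{"type":"number"}},"required":["targets"]}

```bash
ls; mkdir -p pics; python3 - <<'E'
from rig import r
import cv2,numpy as np
print(r.sense(), r.tip_reach)
a=r.grab_frame("scene");b=r.grab_frame("top")
for n in("scene","top","wrist"):print(n,r.get_calibration(n))
cv2.imwrite("pics/scene0.png",a[:,:,::-1]);cv2.imwrite("pics/top0.png",b[:,:,::-1])
E
```

```text
pics
{'clock': 0.0, 'qpos': array([-1.14742900e+00,  3.53673267e-01,  1.63414452e+00,  7.16417938e-06,
        1.15522987e+00, -2.43341699e-03]), 'qvel': array([ 0.00111588,  0.00053483, -0.00060815, -0.00078848, -0.00142545,
       -0.00100948]), 'joint_efforts': array([ 1.32583547e-03, -6.05244255e+01, -3.42067480e+01,  2.96329936e-04,
        9.19102924e-03,  6.15573640e-06]), 'eef_pos': array([ 257.94107175, -568.76043391,  238.54155958]), 'tcp_rot': array([-3.14013768e+00, -1.00907938e-05,  4.25797837e-01]), 'contact_force': array([ 0.98079966,  0.60837538, -0.1558407 ]), 'wrist_torque': array([ 0.02995839, -0.02354924,  0.0263798 ]), 'grasp_force': 0.0, 'opening': 1.0004582398879311} 8.0
scene {'fx': 493.63399335137547, 'fy': 493.63399335137547, 'cx': 313.2833215171566, 'cy': 237.61601561400792, 'rvec': array([ 1.68903882,  2.10888559, -0.63904947]), 'tvec': array([ 138.99494819, -383.37404671, 1381.98566715])}
top {'fx': 535.1067840830144, 'fy': 535.1067840830144, 'cx': 315.22100963916523, 'cy': 241.53667916903026, 'rvec': array([ 2.16264254, -2.19897715,  0.14584943]), 'tvec': array([ -16.53758675,  571.00140588, 1135.64144152])}
wrist {'fx': 371.64829954431775, 'fy': 371.64829954431775, 'cx': 319.675271020528, 'cy': 238.73325504772785, 'rvec': array([-2.42107852,  1.56020241,  0.23767828]), 'tvec': array([-623.90506106,  -38.91257096,  379.45735158])}
```

View pics/scene0.png

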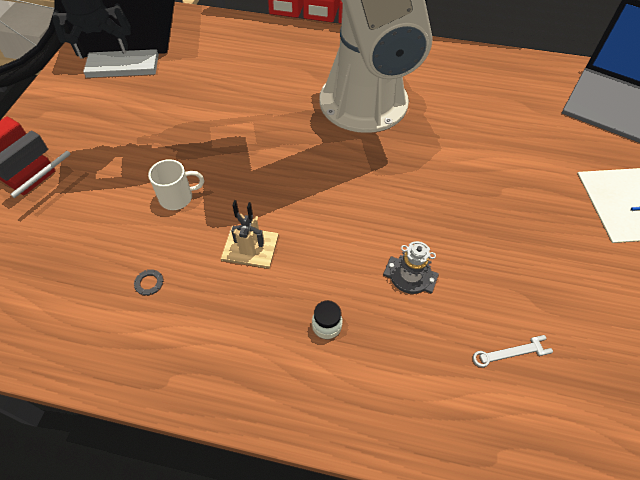

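View pics/top0.png

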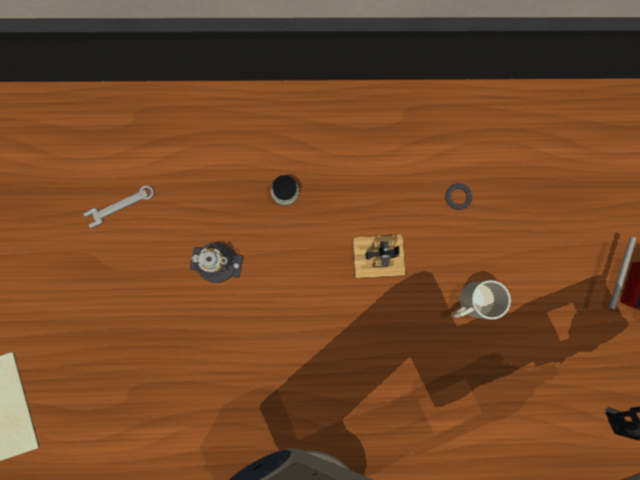

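The scene view has the pliers in the rest at (247,230) and the hub with its ring at (418,252). In the top view, the rest base centre is (379,256), the handles are at about (383,252), and the ring is at (209,259).

```bash
cat > h.py <<'E'
from rig import r
import cv2,numpy as np
from scipy.spatial.transform import Rotation as R
def ray(c,uv,fish=False):
    M=R.from_rotvec(c["rvec"]).as_matrix();o=-M.T@c["tvec"]
    x=(uv[0]-c["cx"])/c["fx"];y=(uv[1]-c["cy"])/c["fy"]
    if fish:
        t=np.hypot(x,y);s=np.sin(t)/t if t>0 else 1;d=np.array([x*s,y*s,np.cos(t)])
    else:d=np.array([x,y,1.]);d/=np.linalg.norm(d)
    return o,M.T@d
def onz(c,uv,z,fish=False):
    o,d=ray(c,uv,fish);return o+d*(z-o[2])/d[2]
def tri(rays):
    A=np.zeros((3,3));b=np.zeros(3)
    for o,d in rays:
        P=np.eye(3)-np.outer(d,d);A+=P;b+=P@o
    p=np.linalg.solve(A,b)
    return p,[np.linalg.norm((np.eye(3)-np.outer(d,d))@(p-o)) for o,d in rays]
def proj(c,p,fish=False):
    M=R.from_rotvec(c["rvec"]).as_matrix();q=M@np.asarray(p,float)+c["tvec"]
    if fish:
        t=np.arctan2(np.hypot(q[0],q[1]),q[2]);k=t/np.hypot(q[0],q[1]);return c["cx"]+c["fx"]*q[0]*k,c["cy"]+c["fy"]*q[1]*k
    return c["cx"]+c["fx"]*q[0]/q[2],c["cy"]+c["fy"]*q[1]/q[2]
def todp(d):  # world shift -> tool shift
    rp=r.sense()["tcp_rot"];return R.from_euler("xyz",rp).inv().apply(d)
E
python3 - <<'E'
from h import *
s=r.get_calibration("scene");t=r.get_calibration("top")
print("hub tri",tri([ray(s,(418,247)),ray(t,(209,259))]))
print("hub z98",onz(t,(209,259),98),onz(s,(418,252),98))
print("rest base",[onz(t,p,10).round() for p in [(354,237),(403,235),(405,275),(356,278)]])
print("pliers z150",onz(t,(383,252),130))
a=cv2.imread("pics/top0.png");b=cv2.imread("pics/scene0.png")
A=cv2.resize(a[215:295,345:425],(560,560),interpolation=3)
B=cv2.resize(b[190:275,205:290],(560,560),interpolation=3)
cv2.imwrite("pics/c0.png",cv2.resize(np.hstack([A,B]),(800,400)))
q=r.sense();w=r.get_calibration("wrist");f=r.grab_frame("wrist");M=R.from_rotvec(w["rvec"]).as_matrix()
print("cam",-M.T@w["tvec"],"axes",M.round(2))
E
```

```text
hub tri (array([530.05282754, 189.44450991, 112.69408658]), [np.float64(0.7132276132520811), np.float64(0.7132276132521524)])
hub z98 [531.11149974 192.64704895  98.        ] [532.10435454 191.52277941  98.        ]
rest base [array([ 582., -113.,   10.]), array([ 584., -223.,   10.]), array([ 495., -224.,   10.]), array([ 491., -115.,   10.])]
pliers z150 [ 537.1308902  -157.92230618  130.        ]
cam [ 326.26108647 -537.62113932  373.1980829 ] axes [[ 0.41 -0.91 -0.  ]
 [-0.87 -0.39  0.3 ]
 [-0.27 -0.12 -0.96]]
```

View pics/c0.png

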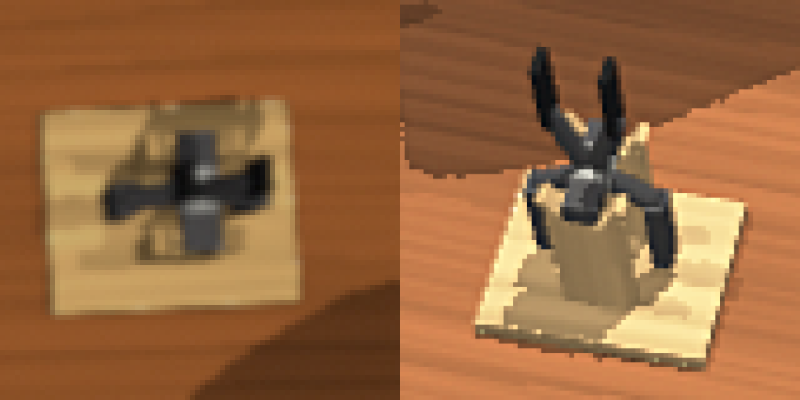

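The crop shows the pliers with their bar along world x and the handles along y. The rest is nearly square to the world, centred near (538,-169). I'll move above it.

carry_out:
  targets:
    - {"dp": [40,-24,0],"yaw": 5}
    - {"dp": [90,-53,0],"yaw": 10}
    - {"dp": [145,-86,0],"yaw": 15}
    - {"dp": [200,-118,0],"yaw": 20}
    - {"dp": [255,-151,0],"yaw": 24.4}
    - {"dp": [310,-183,0],"yaw": 24.4}
    - {"dp": [360,-213,0],"yaw": 24.4}
    - {"dp": [400,-237,0],"yaw": 24.4}
    - {"dp": [420,-249,0],"yaw": 24.4}
    - {"dp": [420,-249,0],"yaw": 24.4}
    - {"dp": [420,-249,0],"yaw": 24.4}
  fingers: 1

```text
clock: 1.52
eef_pos: [537.3, -169.4, 239.0]
tcp_rot: [3.141, 0.001, -0.0]
contact_force: [0.5, -0.1, 0.8]
opening: 0.993
grasp_force: 0.0
```

```bash
cat > snap.py <<'E'
import sys,pickle
from h import *
n=sys.argv[1];s=r.sense();w=r.get_calibration("wrist");f=r.grab_frame("wrist")
cv2.imwrite(f"pics/{n}.png",f[:,:,::-1]);pickle.dump((w,s),open(f"pics/{n}.pkl","wb"))
print(s["clock"],s["eef_pos"].round(1),s["tcp_rot"].round(4),s["opening"],s["contact_force"].round(1))
E
python3 snap.py w1
```

```text
1.525 [ 537.3 -169.4  239. ] [ 3.1415e+00  8.0000e-04 -0.0000e+00] 0.993006408460073 [ 0.5 -0.1  0.8]
```

View pics/w1.png

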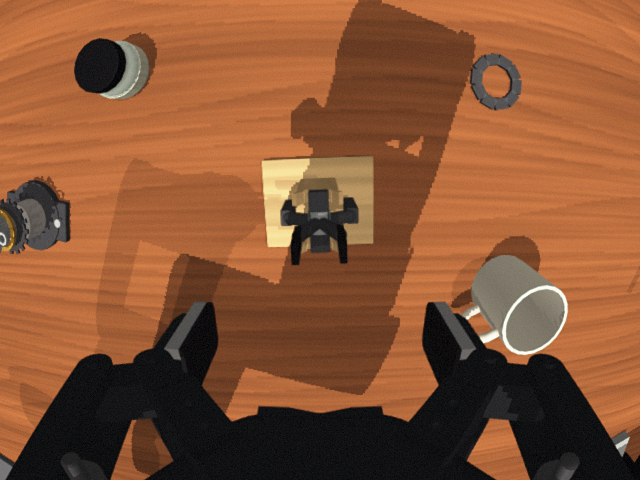

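The wrist view shows the handle tops at (295,262) and (345,262). The bar runs along the image vertical near column 319, and the base corners are at (262,160), (373,156), (373,243) and (266,247).

```bash
python3 - <<'E'
from h import *
import pickle
w,s=pickle.load(open("pics/w1.pkl","rb"));sc=r.get_calibration("scene")
a=tri([ray(w,(295,262),1),ray(sc,(234.8,200.6))]);b=tri([ray(w,(345,262),1),ray(sc,(249.2,202.8))])
print(a,b)
for z in(142,162):print(z,onz(w,(295,262),z,1),onz(w,(345,262),z,1))
c=np.array([onz(w,p,10,1) for p in[(262,160),(373,156),(373,243),(266,247)]]);print(c.round(1),c.mean(0))
for z in (84,90):print(onz(w,(319,192),z,1),onz(w,(319,252),z,1))
img=cv2.imread("pics/w1.png");g=img.max(2);m=(g<60).astype(np.uint8)
print("dark cols by row",[(y,np.where(m[y,250:400])[0].min()+250,np.where(m[y,250:400])[0].max()+250) for y in range(190,270,4)])
cv2.imwrite("pics/c1.png",cv2.resize(img[150:280,250:390],(700,650-50),interpolation=2))
E
```

```text
(array([ 556.15921763, -162.72339169,  205.5227883 ]), [np.float64(8.972323338934023), np.float64(8.972323338934018)]) (array([ 504.16873158, -179.11186392,  110.39945334]), [np.float64(12.083612717856841), np.float64(12.083612717856917)])
142 [ 524.14377618 -152.80905251  142.        ] [ 524.14109712 -186.17482779  142.        ]
162 [ 531.76004896 -154.23188075  162.        ] [ 531.75760127 -184.71597435  162.        ]
[[ 580.4 -112.6   10. ]
 [ 584.3 -221.5   10. ]
 [ 494.8 -224.5   10. ]
 [ 490.4 -113.5   10. ]] [ 537.4608307  -168.02629773   10.        ]
[ 561.00582148 -168.74232803   84.        ] [ 510.9187922  -168.71547401   84.        ]
[ 562.06925938 -168.75353877   90.        ] [ 513.02004674 -168.72724117   90.        ]Traceback (most recent call last):
  File "<stdin>", line 10, in <module>
    return umr_minimum(a, axis, None, out, keepdims, initial, where)
ValueError: zero-size array to reduction operation minimum which has no identity
```

```bash
python3 - <<'E'
from h import *
import pickle
w,s=pickle.load(open("pics/w1.pkl","rb"));sc=r.get_calibration("scene")
print(tri([ray(w,(295,262),1),ray(sc,(249.2,202.8))]),tri([ray(w,(345,262),1),ray(sc,(234.8,200.6))]))
E
```

```text
(array([ 530.86516504, -154.09414114,  159.51385073]), [np.float64(0.0614851775718224), np.float64(0.06148517757193568)]) (array([ 529.37373985, -185.09020445,  155.91946099]), [np.float64(0.09527979849001313), np.float64(0.0952797984900043)])
```

carry_out:
  targets:
    - {"dp": [0,0,30],"yaw": -1.5}
    - {"dp": [0,-0.5,65],"yaw": -1.5}
    - {"dp": [0,-0.5,95],"yaw": -1.5}
    - {"dp": [0,-0.5,108],"yaw": -1.5}
    - {"dp": [0,-0.5,108],"yaw": -1.5}
    - {"dp": [0,-0.5,108],"yaw": -1.5}
  fingers: -0.05
  grip_force: 7

```text
clock: 2.33
eef_pos: [538.5, -169.0, 132.5]
tcp_rot: [3.141, -0.002, 0.026]
contact_force: [0.4, -0.3, 0.2]
opening: 0.471
grasp_force: 0.0
```

carry_out:
  targets:
    - {"dp": [0,0,1]}
    - {"dp": [0,0,1]}
    - {"dp": [0,0,1]}
    - {"dp": [0,0,1]}
  fingers: -0.4
  grip_force: 7

```text
schema error: expected keys dp, yaw
```

carry_out:
  targets:
    - {"dp": [0,0,1],"yaw": 0}
    - {"dp": [0,0,1],"yaw": 0}
    - {"dp": [0,0,1],"yaw": 0}
    - {"dp": [0,0,1],"yaw": 0}
  fingers: -0.4
  grip_force: 7

```text
clock: 2.82
eef_pos: [538.9, -168.9, 133.2]
tcp_rot: [3.14, -0.003, 0.026]
contact_force: [-6.3, 1.6, 17.8]
opening: 0.332
grasp_force: 18.8
```

carry_out:
  targets:
    - {"dp": [0,0,0],"yaw": 0}
    - {"dp": [0,0,0],"yaw": 0}
    - {"dp": [0,0,0],"yaw": 0}

```text
clock: 3.2
eef_pos: [538.9, -168.9, 133.2]
tcp_rot: [3.14, -0.003, 0.026]
contact_force: [-5.4, 0.6, 18.5]
opening: 0.33
grasp_force: 18.8
```

```bash
python3 snap.py w2; python3 - <<'E'
import cv2
i=cv2.imread("pics/w2.png");cv2.imwrite("pics/w2c.png",cv2.resize(i[150:400,180:460],None,fx=2.2,fy=2.2,interpolation=2))
E
```

```text
3.2 [ 538.9 -168.9  133.2] [ 3.1404e+00 -3.0000e-03  2.6300e-02] 0.32990134444526015 [-5.4  0.6 18.5]
```

View pics/w2c.png

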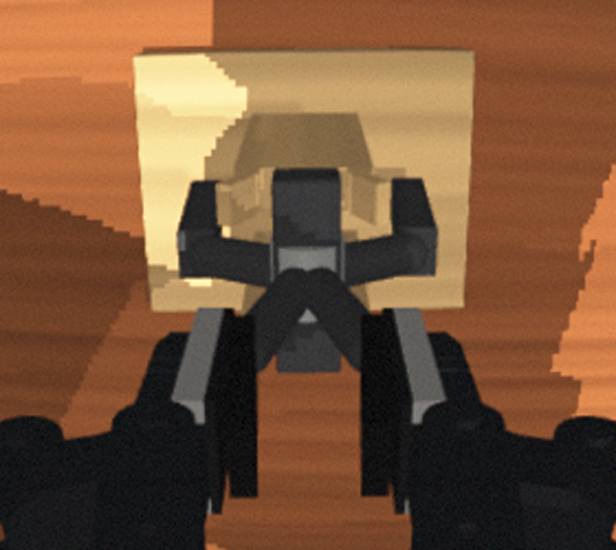

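The pads hold both handles squarely, but the grip is stronger than I wanted. I'll ease it by position.

carry_out:
  targets:
    - {"dp": [0,0,0],"yaw": 0}
    - {"dp": [0,0,-2],"yaw": 0}
    - {"dp": [0,0,-2],"yaw": 0}
  fingers: -0.26
  grip_force: 20

```text
clock: 3.62
eef_pos: [537.9, -168.5, 132.7]
tcp_rot: [3.141, -0.001, 0.026]
contact_force: [-0.0, -0.1, -2.4]
opening: 0.374
grasp_force: 13.8
```

carry_out:
  targets:
    - {"dp": [0,0,0],"yaw": 0}
    - {"dp": [0,0,0],"yaw": 0}
  fingers: -0.21
  grip_force: 7

```text
clock: 3.88
eef_pos: [537.7, -168.4, 132.2]
tcp_rot: [-3.141, 0.0, 0.026]
contact_force: [-1.0, -0.3, -0.5]
opening: 0.392
grasp_force: 9.5
```

carry_out:
  targets:
    - {"dp": [0,0,-5],"yaw": 0}
    - {"dp": [0,0,-20],"yaw": 0}
    - {"dp": [0,0,-50],"yaw": 0}
    - {"dp": [0,0,-90],"yaw": 0}
    - {"dp": [0,0,-120],"yaw": 0}
    - {"dp": [0,0,-130],"yaw": 0}
    - {"dp": [0,0,-130],"yaw": 0}

```text
clock: 4.75
eef_pos: [537.9, -168.5, 262.8]
tcp_rot: [3.141, -0.001, 0.026]
contact_force: [0.2, -1.1, -2.5]
opening: 0.392
grasp_force: 9.2
```

```bash
python3 snap.py w3; python3 - <<'E'
import cv2
from h import *
i=cv2.imread("pics/w3.png");t=r.grab_frame("top")[:,:,::-1]
a=cv2.resize(i[120:420,160:480],(400,375));b=cv2.resize(t[220:300,170:250],(375,375),interpolation=2)
cv2.imwrite("pics/w3c.png",np.hstack([a,b]))
E
```

```text
4.75 [ 537.9 -168.5  262.8] [ 3.1413e+00 -1.0000e-03  2.6100e-02] 0.39172810759201593 [ 0.2 -1.1 -2.5]
```

View pics/w3c.png

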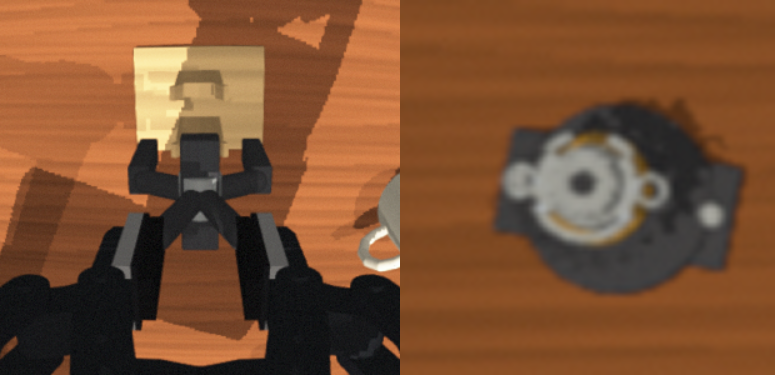

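```bash
python3 - <<'E'
from h import *
import pickle
t=r.get_calibration("top");sc=r.get_calibration("scene")
a=onz(t,(195.6,258.6),98);b=onz(t,(223.3,260.5),98);print(a,b,(a+b)/2,np.linalg.norm(a-b),np.degrees(np.arctan2(*(a-b)[1::-1])))
a=onz(sc,(433,255),98);b=onz(sc,(405,248),98);print(a,b,(a+b)/2,np.linalg.norm(a-b),np.degrees(np.arctan2(*(a-b)[1::-1])))
w,s=pickle.load(open("pics/w3.pkl","rb"));p=s["eef_pos"]
for gz in(8,10,12,14):
  g=p+[0,0,gz-52];print(gz,[np.round(proj(w,g+[dx,dy,0],1),1) for dx,dy in((25,8),(25,-8),(-25,8),(-25,-8))], [np.round(proj(w,p+[7,dy,gz-120+12],1),1) for dy in(28+5,-28-5)])
E
```

```text
[532.36243263 219.73623104  98.        ] [527.58717618 163.7020542   98.        ] [529.9748044  191.71914262  98.        ] 56.237283436566926 85.12899840168318
[532.63454517 221.46297648  98.        ] [528.30934103 164.98935735  98.        ] [530.4719431  193.22616692  98.        ] 56.639006420867986 85.62037807473027
8 [array([305.2, 228.2]), array([337.3, 229. ]), array([304.1, 316.5]), array([333.3, 317.2])] [array([270.2, 230.9]), array([370. , 233.3])]
10 [array([305.1, 229.3]), array([337.4, 230.1]), array([304. , 318.3]), array([333.5, 318.9])] [array([269.8, 231.7]), array([370.4, 234.2])]
12 [array([304.9, 230.4]), array([337.6, 231.2]), array([303.8, 320.1]), array([333.6, 320.8])] [array([269.4, 232.5]), array([370.8, 235.1])]
14 [array([304.8, 231.5]), array([337.8, 232.3]), array([303.7, 321.9]), array([333.7, 322.6])] [array([269. , 233.4]), array([371.2, 236. ])]
```

carry_out:
  targets:
    - {"dp": [-4,-20,0],"yaw": 1}
    - {"dp": [-9,-55,0],"yaw": 2}
    - {"dp": [-16,-100,0],"yaw": 3}
    - {"dp": [-24,-150,0],"yaw": 4}
    - {"dp": [-32,-200,0],"yaw": 5}
    - {"dp": [-40,-250,0],"yaw": 6}
    - {"dp": [-48,-300,0],"yaw": 6.1}
    - {"dp": [-55,-340,0],"yaw": 6.1}
    - {"dp": [-59,-358,0],"yaw": 6.1}
    - {"dp": [-59,-363,0],"yaw": 6.1}
    - {"dp": [-59,-363,0],"yaw": 6.1}
    - {"dp": [-59,-363,0],"yaw": 6.1}

```text
clock: 6.35
eef_pos: [469.6, 191.8, 262.2]
tcp_rot: [3.141, 0.0, -0.082]
contact_force: [-1.1, -1.1, -2.1]
opening: 0.396
grasp_force: 9.2
```

```bash
python3 snap.py w4; python3 - <<'E'
import cv2
i=cv2.imread("pics/w4.png");cv2.imwrite("pics/w4c.png",cv2.resize(i[130:350,210:430],None,fx=2.7,fy=2.7,interpolation=2))
E
```

```text
6.35 [469.6 191.8 262.2] [ 3.1412e+00  1.0000e-04 -8.1500e-02] 0.39645008562563555 [-1.1 -1.1 -2.1]
```

View pics/w4c.png

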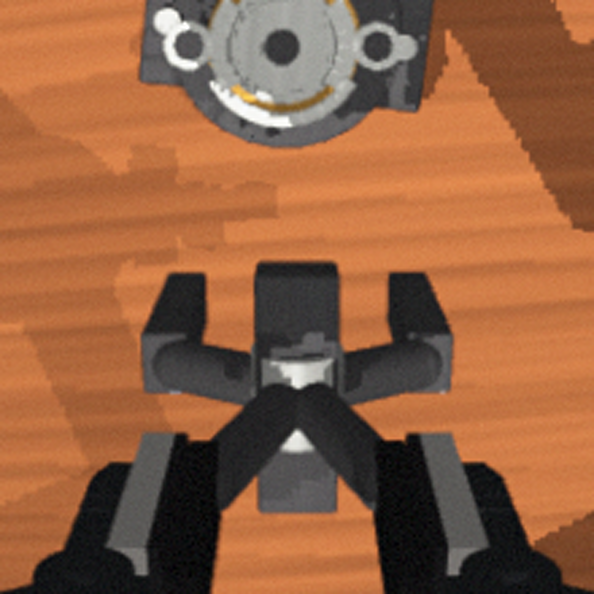

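The crop shows the ring's eye holes at (187,45) and (379,46), i.e. (279.3,146.7) and (350.4,147.0) in the full picture. The jaws sit symmetric about column 320.

```bash
python3 - <<'E'
from h import *
import pickle
t=r.get_calibration("top");sc=r.get_calibration("scene")
w,s=pickle.load(open("pics/w4.pkl","rb"));p=s["eef_pos"]
L=(279.26,146.67);Q=(350.4,147.0)
print(tri([ray(w,L,1),ray(sc,(433,255)),ray(t,(195.6,258.6))]),tri([ray(w,Q,1),ray(sc,(405,248)),ray(t,(223.3,260.5))]))
a=onz(w,L,98,1);b=onz(w,Q,98,1);c=(a+b)/2;print(a,b,c,np.linalg.norm(a-b),np.degrees(np.arctan2(*(a-b)[1::-1])),s["tcp_rot"])
print("stub",onz(w,(210+282/2.7,130+47/2.7),111.5,1))
print("dp",R.from_euler("xyz",s["tcp_rot"]).inv().apply(c-p))
Rt=R.from_euler("xyz",s["tcp_rot"]).as_matrix()
for gz in(9,):
  for dx,dy,dz in((25,8,-52),(25,-8,-52),(-25,8,-52),(-25,-8,-52)):
    q=np.array(proj(w,p+Rt@np.array([dx,dy,-(gz+dz)]),1));print(((q-[210,130])*2.7).round())
E
```

```text
(array([531.99709102, 220.2740706 ,  97.08089561]), [np.float64(1.0979254586512475), np.float64(1.3133878191912964), np.float64(0.5639423661986486)]) (array([527.24349967, 163.80197552,  97.19665809]), [np.float64(1.5140417292847288), np.float64(1.338246722510389), np.float64(0.40075148966845814)])
[531.49760916 219.2111156   98.        ] [526.47525235 162.58074053  98.        ] [528.98643076 190.89592807  98.        ] 56.85264679718735 84.93189039154865 [ 3.14115954e+00  1.24897528e-04 -8.15397018e-02]
stub [529.04983836 190.98223932 111.5       ]
dp [ 59.28742445  -4.00426375 164.145583  ]
[340. 267.]
[253. 267.]
[336. 506.]
[257. 506.]
```

Before inserting the pins, I'll calibrate opening against jaw travel in the air.

carry_out:
  targets:
    - {"dp": [0,0,0],"yaw": 0.4}
    - {"dp": [0,0,0],"yaw": 0.4}
    - {"dp": [0,0,0],"yaw": 0.4}
    - {"dp": [0,0,0],"yaw": 0.4}
  fingers: -0.4
  grip_force: 50

```text
clock: 6.9
eef_pos: [469.4, 192.9, 262.3]
tcp_rot: [-3.142, -0.0, -0.087]
contact_force: [-0.1, 0.7, -2.3]
opening: 0.308
grasp_force: 15.5
```

```bash
python3 snap.py w5
```

```text
6.9 [469.4 192.9 262.3] [-3.1415e+00 -1.0000e-04 -8.7300e-02] 0.3078640467878633 [-0.1  0.7 -2.3]
```

carry_out:
  targets:
    - {"dp": [0,0,0],"yaw": 0}
    - {"dp": [0,0,0],"yaw": 0}
    - {"dp": [0,0,0],"yaw": 0}
    - {"dp": [0,0,0],"yaw": 0}
  fingers: -0.5

```text
clock: 7.45
eef_pos: [469.3, 192.9, 262.3]
tcp_rot: [-3.142, -0.0, -0.087]
contact_force: [-0.8, -0.5, -1.9]
opening: 0.252
grasp_force: 16.4
```

```bash
python3 snap.py w6; python3 - <<'E'
import cv2,numpy as np
x=[cv2.resize(cv2.imread(f"pics/{n}.png")[225:300,250:390],(700,375),interpolation=cv2.INTER_CUBIC) for n in("w4","w6")]
cv2.imwrite("pics/jj.png",np.vstack(x)[:,:][:750].copy() if 0 else cv2.resize(np.vstack(x),(560,600)))
E
```

```text
7.45 [469.3 192.9 262.3] [-3.1416 -0.     -0.0873] 0.25230905899665135 [-0.8 -0.5 -1.9]
```

View pics/jj.png

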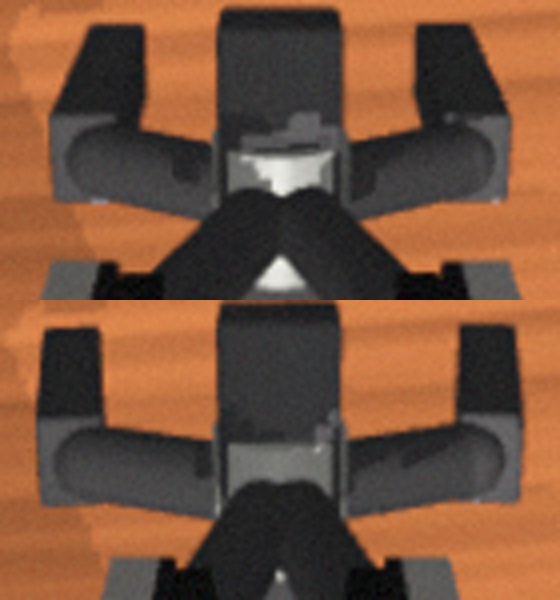

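```bash
cat > jaw.py <<'E'
from h import *
import pickle,sys
def edges(n,v0=229,v1=262):
    im=cv2.imread(f"pics/{n}.png").astype(float);k=(im[:,:,2]-im[:,:,0])  # wood is red, steel gray
    k=cv2.GaussianBlur(k,(3,3),0);out=[]
    for v in range(v0,v1,2):
        row=k[v,250:390];m=row<40;idx=np.where(m)[0]
        if len(idx): 
            f=lambda i,j:i+(40-row[i])/(row[j]-row[i])*(j-i)
            i0,i1=idx[0],idx[-1]
            out.append((v,round(250+(f(i0,i0-1) if i0>0 else 0),1),round(250+(f(i1,i1+1) if i1<139 else 139),1)))
    return out
def out(n,L,Q,base=9):
    w,s=pickle.load(open(f"pics/{n}.pkl","rb"));p=s["eef_pos"];o=0
    for _ in range(5):
        z=p[2]+base-120+0.45*o
        a=onz(w,L,z,1);b=onz(w,Q,z,1);o=np.linalg.norm(a-b)/2-33
    return o,s["opening"],s["grasp_force"]
if __name__=="__main__":
    for n in sys.argv[1:]:print(n,edges(n))
E
python3 jaw.py w4 w5 w6; python3 -c "
from jaw import *
print(out('w4',(250+93/4,232),(250+470/4,232)),out('w6',(250+42/4,232.5),(250+517/4,232)))"
```

```text
w4 [(229, np.float64(305.0), np.float64(334.0)), (231, np.float64(304.6), np.float64(365.9)), (233, np.float64(271.7), np.float64(367.5)), (235, np.float64(270.9), np.float64(368.5)), (237, np.float64(270.1), np.float64(369.3)), (239, np.float64(269.1), np.float64(370.2)), (241, np.float64(268.2), np.float64(371.0)), (243, np.float64(267.2), np.float64(372.0)), (245, np.float64(266.5), np.float64(373.1)), (247, np.float64(265.6), np.float64(374.1)), (249, np.float64(264.7), np.float64(374.7)), (251, np.float64(263.6), np.float64(375.6)), (253, np.float64(262.6), np.float64(376.3)), (255, np.float64(262.2), np.float64(376.9)), (257, np.float64(262.4), np.float64(376.7)), (259, np.float64(262.4), np.float64(376.6)), (261, np.float64(262.5), np.float64(376.5))]
w5 [(229, np.float64(304.6), np.float64(333.9)), (231, np.float64(304.3), np.float64(372.8)), (233, np.float64(265.0), np.float64(374.2)), (235, np.float64(264.4), np.float64(374.5)), (237, np.float64(264.0), np.float64(375.0)), (239, np.float64(263.5), np.float64(375.5)), (241, np.float64(263.1), np.float64(375.9)), (243, np.flo
[... 654 characters left out ...]
t64(378.2)), (239, np.float64(260.2), np.float64(378.5)), (241, np.float64(260.1), np.float64(378.6)), (243, np.float64(260.0), np.float64(379.0)), (245, np.float64(259.9), np.float64(379.2)), (247, np.float64(259.7), np.float64(379.3)), (249, np.float64(259.3), np.float64(379.5)), (251, np.float64(259.1), np.float64(379.7)), (253, np.float64(258.9), np.float64(379.8)), (255, np.float64(258.8), np.float64(380.0)), (257, np.float64(258.8), np.float64(379.8)), (259, np.float64(258.9), np.float64(379.7)), (261, np.float64(259.1), np.float64(379.7))]
(np.float64(-0.3840301606957155), 0.39645008562563555, 9.175901412963867) (np.float64(7.6314853272639525), 0.25230905899665135, 16.406485866755247)
```

carry_out:
  targets:
    - {"dp": [0,0,0],"yaw": 0}
    - {"dp": [0,0,0],"yaw": 0}
    - {"dp": [0,0,0],"yaw": 0}
  fingers: -0.2
  grip_force: 7

```text
clock: 7.88
eef_pos: [469.5, 193.0, 262.5]
tcp_rot: [-3.141, -0.0, -0.087]
contact_force: [-0.2, 0.1, -0.2]
opening: 0.4
grasp_force: 0.0
```

```bash
python3 snap.py w7; cat > eye.py <<'E'
from h import *
import pickle,sys
n=sys.argv[1];w,s=pickle.load(open(f"pics/{n}.pkl","rb"));A=cv2.imread("pics/w4.png");B=cv2.imread(f"pics/{n}.png");P=[]
for u,v in((279.26,146.67),(350.4,147.0)):
    x,y=int(u),int(v);T=A[y-9:y+10,x-9:x+10];S=B[y-30:y+31,x-30:x+31];q=cv2.matchTemplate(S,T,cv2.TM_CCOEFF_NORMED);_,sc,_,l=cv2.minMaxLoc(q)
    i,j=l
    sub=lambda a,b,c:(a-c)/(2*(a-2*b+c))
    dx=sub(q[j,i-1],q[j,i],q[j,i+1]);dy=sub(q[j-1,i],q[j,i],q[j+1,i])
    p=(u+i-21+dx,v+j-21+dy);print(p,sc);P.append(onz(w,p,98,1))
a,b=P;c=(a+b)/2;print(c,np.degrees(np.arctan2(*(a-b)[1::-1])),s["eef_pos"],np.degrees(s["tcp_rot"][2]),"dp",R.from_euler("xyz",s["tcp_rot"]).inv().apply(c-s["eef_pos"]))
E
python3 eye.py w7; python3 jaw.py w7|cut -c1-250
```

```text
7.875 [469.5 193.  262.5] [-3.1414e+00 -4.0000e-04 -8.7300e-02] 0.4004183170300929 [-0.2  0.1 -0.2]
(np.float32(280.29688), np.float32(146.7001)) 0.9556568264961243
(np.float32(351.2933), np.float32(146.80707)) 0.8885765075683594
[528.98791404 191.01789706  98.        ] 84.80637835653863 [469.53166965 192.95390426 262.51143405] -5.003501787234911 dp [ 59.32780038  -3.22176837 164.53764725]
w7 [(229, np.float64(292.7), np.float64(339.3)), (231, np.float64(292.8), np.float64(339.4)), (233, np.float64(292.7), np.float64(339.4)), (235, np.float64(292.7), np.float64(339.4)), (237, np.float64(292.7), np.float64(339.3)), (239, np.float64(292.
```

View pics/w7.png

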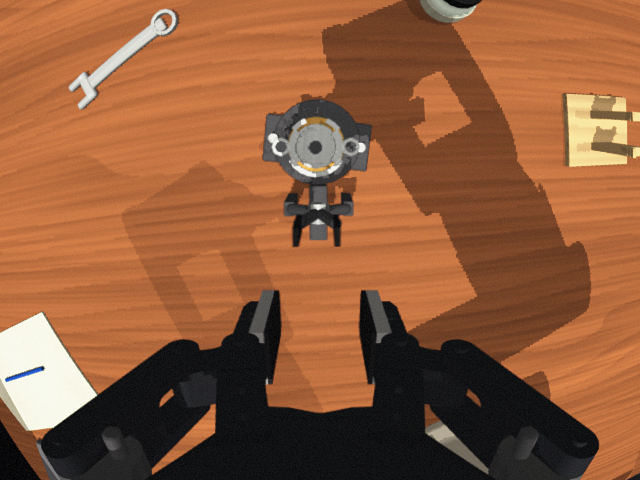

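The grip command of 7 N let the pliers drop. They are still upright and about to land at (318,215), with handle tops at (297,243) and (338,243). I'll locate them from this frame, since time stands still, and try to catch them.

```bash
python3 - <<'E'
from h import *
import pickle
w,s=pickle.load(open("pics/w7.pkl","rb"));Rt=R.from_euler("xyz",s["tcp_rot"])
for gz in(118,128,140,160):
  a=onz(w,(297,243),gz+20,1);b=onz(w,(338,243),gz+20,1)
  h=[onz(w,p,gz-52,1) for p in((319,186),(319,240))]
  print(gz,np.linalg.norm(a-b).round(1),"tops dp",Rt.inv().apply((a+b)/2-s["eef_pos"]).round(1),"bar dp",[Rt.inv().apply(q-s["eef_pos"]).round(1) for q in h])
E
```

```text
118 30.1 tops dp [ -8.6  -1.7 124.5] bar dp [array([ 22. ,  -0.7, 196.5]), array([-28.9,  -0.7, 196.5])]
128 28.9 tops dp [ -5.4  -1.6 114.5] bar dp [array([ 23.6,  -0.7, 186.5]), array([-25.7,  -0.7, 186.5])]
140 27.5 tops dp [ -1.5  -1.6 102.5] bar dp [array([ 25.5,  -0.7, 174.5]), array([-22. ,  -0.7, 174.5])]
160 25.2 tops dp [ 5.  -1.4 82.5] bar dp [array([ 28.7,  -0.6, 154.5]), array([-15.7,  -0.7, 154.5])]
```

carry_out:
  targets:
    - {"dp": [0,0,62],"yaw": 0}
    - {"dp": [0,0,124],"yaw": 0}
    - {"dp": [0,-1,140],"yaw": 0}
  fingers: 0.15
  grip_force: 20

```text
clock: 8.3
eef_pos: [467.3, 193.0, 119.5]
tcp_rot: [3.139, 0.005, -0.087]
contact_force: [-0.2, -0.0, 0.3]
opening: 0.576
grasp_force: 0.0
```

carry_out:
  targets:
    - {"dp": [0,0,3],"yaw": 0}
    - {"dp": [0,0,3],"yaw": 0}
    - {"dp": [0,0,3],"yaw": 0}
  fingers: -0.28

```text
clock: 8.68
eef_pos: [470.5, 194.3, 120.9]
tcp_rot: [-3.14, -0.003, -0.087]
contact_force: [0.1, 0.0, -1.3]
opening: 0.363
grasp_force: 13.5
```

```bash
python3 snap.py w8; python3 jaw.py w8
```

```text
8.675 [470.5 194.3 120.9] [-3.1403e+00 -2.5000e-03 -8.7300e-02] 0.3628406571032203 [ 0.1  0.  -1.3]
w8 [(229, np.float64(273.2), np.float64(368.9)), (231, np.float64(269.8), np.float64(369.9)), (233, np.float64(269.2), np.float64(370.4)), (235, np.float64(268.4), np.float64(370.6)), (237, np.float64(267.7), np.float64(371.6)), (239, np.float64(266.9), np.float64(372.3)), (241, np.float64(266.3), np.float64(373.0)), (243, np.float64(265.5), np.float64(373.9)), (245, np.float64(264.7), np.float64(374.6)), (247, np.float64(264.0), np.float64(375.4)), (249, np.float64(263.3), np.float64(376.0)), (251, np.float64(262.5), np.float64(376.9)), (253, np.float64(261.9), np.float64(377.1)), (255, np.float64(262.0), np.float64(377.0)), (257, np.float64(262.2), np.float64(376.9)), (259, np.float64(262.4), np.float64(376.8)), (261, np.float64(262.5), np.float64(376.7))]
```

The catch worked: the grip is 13.5 N and the jaw outline almost matches w4. I'll lift while holding this opening.

carry_out:
  targets:
    - {"dp": [0,0,-10],"yaw": 0}
    - {"dp": [0,0,-40],"yaw": 0}
    - {"dp": [0,0,-90],"yaw": 0}
    - {"dp": [0,0,-130],"yaw": 0}
    - {"dp": [0,0,-145],"yaw": 0}
    - {"dp": [0,0,-145],"yaw": 0}
    - {"dp": [0,0,-145],"yaw": 0}

```text
clock: 9.6
eef_pos: [468.5, 193.5, 262.7]
tcp_rot: [3.14, 0.002, -0.087]
contact_force: [0.2, 0.2, -2.4]
opening: 0.362
grasp_force: 13.5
```

```bash
python3 snap.py w9; python3 eye.py w9; python3 jaw.py w9; python3 - <<'E'
import cv2,numpy as np
for n in("w4","w6","w9"):
    im=cv2.imread(f"pics/{n}.png").astype(float);k=im[:,:,2]-im[:,:,0]
    c=k[:,315:324].mean(1);m=c<40;t=np.where(np.diff(m[170:345].astype(int)))[0]+170;print(n,t)
E
```

```text
9.6 [468.5 193.5 262.7] [ 3.1405e+00  2.3000e-03 -8.7400e-02] 0.3623513261088485 [ 0.2  0.2 -2.4]
(np.float32(280.50455), np.float32(144.88152)) 0.9394176602363586
(np.float32(351.77896), np.float32(144.96552)) 0.967131495475769
[528.97564079 190.96634559  98.        ] 84.82850777868796 [468.53432383 193.51441044 262.70957048] -5.005398435348272 dp [ 60.80371597  -2.92170552 164.56992374]
w9 [(229, np.float64(304.6), np.float64(368.0)), (231, np.float64(270.1), np.float64(369.4)), (233, np.float64(269.5), np.float64(370.1)), (235, np.float64(268.5), np.float64(370.7)), (237, np.float64(267.8), np.float64(371.7)), (239, np.float64(267.0), np.float64(372.4)), (241, np.float64(266.4), np.float64(373.1)), (243, np.float64(265.7), np.float64(374.0)), (245, np.float64(264.7), np.float64(374.7)), (247, np.float64(264.0), np.float64(375.4)), (249, np.float64(263.2), np.float64(376.1)), (251, np.float64(262.5), np.float64(377.0)), (253, np.float64(262.0), np.float64(377.2)), (255, np.float64(262.1), np.float64(377.0)), (257, np.float64(262.2), np.float64(376.9)), (259, np.float64(262.3), np.float64(376.9)), (261, np.float64(262.3), np.float64(376.8))]
w4 [170 183 226 319]
w6 [170 183 225 316]
w9 [182 224 315]
```

```bash
python3 - <<'E'
from h import *
import pickle
for n,a,b in(("w4",226.5,319.5),("w9",224.5,315.5)):
  w,s=pickle.load(open(f"pics/{n}.pkl","rb"));p=s["eef_pos"];Rt=R.from_euler("xyz",s["tcp_rot"])
  for gz in(3,6,9,12):
    print(n,gz,[Rt.inv().apply(onz(w,(319.5,v),p[2]+gz-52,1)-p)[:2].round(1) for v in(a,b)])
E
```

```text
w4 3 [array([24.6, -0.2]), array([-29.6,  -0.2])]
w4 6 [array([25.5, -0.2]), array([-27.9,  -0.2])]
w4 9 [array([26.3, -0.2]), array([-26.2,  -0.2])]
w4 12 [array([27.1, -0.2]), array([-24.5,  -0.2])]
w9 3 [array([25.7, -0.2]), array([-27. ,  -0.2])]
w9 6 [array([26.5, -0.2]), array([-25.4,  -0.2])]
w9 9 [array([27.3, -0.2]), array([-23.7,  -0.2])]
w9 12 [array([28.1, -0.1]), array([-22. ,  -0.2])]
```

carry_out:
  targets:
    - {"dp": [20,-1,0],"yaw": 0}
    - {"dp": [45,-2,0],"yaw": 0}
    - {"dp": [60,-2.7,0],"yaw": 0}
    - {"dp": [60.3,-2.7,10],"yaw": 0}
    - {"dp": [60.3,-2.7,25],"yaw": 0}
    - {"dp": [60.3,-2.7,35],"yaw": 0}
    - {"dp": [60.3,-2.7,39],"yaw": 0}
    - {"dp": [60.3,-2.7,39],"yaw": 0}
    - {"dp": [60.3,-2.7,39],"yaw": 0}
    - {"dp": [60.3,-2.7,39],"yaw": 0}

```text
clock: 10.9
eef_pos: [530.0, 191.4, 225.8]
tcp_rot: [-3.141, -0.001, -0.087]
contact_force: [-0.0, -0.1, -1.7]
opening: 0.363
grasp_force: 13.5
```

```bash
python3 snap.py w10
```

```text
10.9 [530.  191.4 225.8] [-3.1412e+00 -8.0000e-04 -8.7300e-02] 0.36308167126968516 [-0.  -0.1 -1.7]
```

carry_out:
  targets:
    - {"dp": [-0.8,0.3,3],"yaw": 0}
    - {"dp": [-0.8,0.3,6],"yaw": 0}
    - {"dp": [-0.8,0.3,9],"yaw": 0}
    - {"dp": [-0.8,0.3,9],"yaw": 0}
    - {"dp": [-0.8,0.3,9],"yaw": 0}

```text
clock: 11.58
eef_pos: [529.0, 191.1, 216.3]
tcp_rot: [3.142, 0.0, -0.087]
contact_force: [0.9, 0.5, -1.6]
opening: 0.367
grasp_force: 13.5
```

carry_out:
  targets:
    - {"dp": [0,0,1],"yaw": 0}
    - {"dp": [0,0,2],"yaw": 0}
    - {"dp": [0,0,3],"yaw": 0}
    - {"dp": [0,0,3],"yaw": 0}

```text
clock: 12.08
eef_pos: [528.8, 191.0, 213.2]
tcp_rot: [3.141, 0.0, -0.087]
contact_force: [-0.5, -0.5, -3.3]
opening: 0.36
grasp_force: 13.5
```

carry_out:
  targets:
    - {"dp": [0,0,1],"yaw": 0}
    - {"dp": [0,0,2],"yaw": 0}
    - {"dp": [0,0,3],"yaw": 0}
    - {"dp": [0,0,3],"yaw": 0}
    - {"dp": [0,0,3],"yaw": 0}

```text
clock: 12.7
eef_pos: [528.9, 191.1, 210.3]
tcp_rot: [-3.142, 0.0, -0.087]
contact_force: [1.2, 0.8, -2.8]
opening: 0.366
grasp_force: 13.5
```

```bash
python3 snap.py w11; python3 - <<'E'
import cv2,sys
sys.path.insert(0,".")
from h import *
i=cv2.imread("pics/w11.png");s=r.grab_frame("scene")[:,:,::-1]
a=cv2.resize(i[190:340,240:400],(426,400),interpolation=2);b=cv2.resize(s[200:300,380:460],(320,400),interpolation=2)
cv2.imwrite("pics/w11c.png",np.hstack([a,b]))
E
```

```text
12.7 [528.9 191.1 210.3] [-3.1416  0.     -0.0873] 0.3664143273503697 [ 1.2  0.8 -2.8]
```

View pics/w11c.png

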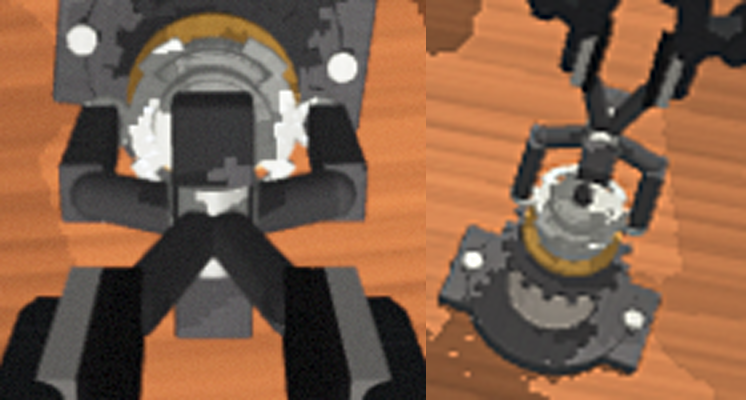

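The last view shows both jaws standing over the eyes with the pins hidden inside, so they look seated. I'll feel down until the jaws touch the ring.

carry_out:
  targets:
    - {"dp": [0,0,0.7],"yaw": 0}
    - {"dp": [0,0,1.4],"yaw": 0}
    - {"dp": [0,0,2],"yaw": 0}
    - {"dp": [0,0,2],"yaw": 0}
    - {"dp": [0,0,2],"yaw": 0}

```text
clock: 13.42
eef_pos: [529.9, 191.3, 209.6]
tcp_rot: [-3.141, -0.002, -0.087]
contact_force: [0.1, -0.6, 9.4]
opening: 0.362
grasp_force: 13.4
```

carry_out:
  targets:
    - {"dp": [0,0,-0.5],"yaw": 0}
    - {"dp": [0,0,-0.5],"yaw": 0}
    - {"dp": [0,0,-0.5],"yaw": 0}
    - {"dp": [0,0,-0.5],"yaw": 0}
  fingers: -0.36
  grip_force: 50

```text
clock: 13.92
eef_pos: [529.6, 191.4, 209.6]
tcp_rot: [-3.141, -0.002, -0.087]
contact_force: [0.8, -0.1, 7.5]
opening: 0.323
grasp_force: 22.1
```

```bash
python3 snap.py w12; python3 jaw.py w11 w12
```

```text
13.925 [529.6 191.4 209.6] [-3.1408e+00 -1.5000e-03 -8.7300e-02] 0.32297620428518253 [ 0.8 -0.1  7.5]
w11 [(229, np.float64(269.7), np.float64(374.8)), (231, np.float64(270.2), np.float64(374.5)), (233, np.float64(269.3), np.float64(374.2)), (235, np.float64(268.6), np.float64(374.0)), (237, np.float64(267.9), np.float64(373.6)), (239, np.float64(267.0), np.float64(372.9)), (241, np.float64(266.5), np.float64(373.1)), (243, np.float64(265.7), np.float64(373.6)), (245, np.float64(265.1), np.float64(374.4)), (247, np.float64(264.1), np.float64(375.2)), (249, np.float64(263.4), np.float64(375.9)), (251, np.float64(262.6), np.float64(376.5)), (253, np.float64(262.1), np.float64(377.0)), (255, np.float64(262.3), np.float64(376.9)), (257, np.float64(262.3), np.float64(376.9)), (259, np.float64(262.5), np.float64(376.8)), (261, np.float64(262.5), np.float64(376.6))]
w12 [(229, np.float64(265.3), np.float64(375.7)), (231, np.float64(267.9), np.float64(375.4)), (233, np.float64(267.5), np.float64(375.1)), (235, np.float64(266.7), np.float64(374.7)), (237, np.float64(266.2), np.float64(374.3)), (239, np.float64(265.5), np.float64(374.1)), (241, np.float64(264.9), np.float64(374.4)), (243, np.float64(264.4), np.float64(375.1)), (245, np.float64(263.9), np.float64(375.6)), (247, np.float64(263.4), np.float64(376.2)), (249, np.float64(262.6), np.float64(376.8)), (251, np.float64(261.9), np.float64(377.3)), (253, np.float64(261.4), np.float64(377.9)), (255, np.float64(261.6), np.float64(377.9)), (257, np.float64(261.7), np.float64(377.7)), (259, np.float64(261.7), np.float64(377.6)), (261, np.float64(261.8), np.float64(377.5))]
```

carry_out:
  targets:
    - {"dp": [0,0,0],"yaw": 0}
    - {"dp": [0,0,0],"yaw": 0}
    - {"dp": [0,0,0],"yaw": 0}
    - {"dp": [0,0,0],"yaw": 0}
  fingers: -0.44

```text
clock: 14.48
eef_pos: [529.6, 191.9, 209.5]
tcp_rot: [-3.14, -0.002, -0.088]
contact_force: [0.3, 3.5, 5.5]
opening: 0.287
grasp_force: 24.0
```

```bash
python3 snap.py w13; python3 jaw.py w13; python3 - <<'E'
import sys;sys.path.insert(0,".")
from jaw import *
for n in("w4","w5","w6","w9","w11","w12","w13"):
    e=np.array([x for x in edges(n,241,253)],float);L=np.polyfit(e[:,0],e[:,1],1);Q=np.polyfit(e[:,0],e[:,2],1)
    print(n,"slopes",L[0].round(3),Q[0].round(3),"sum",(Q[0]-L[0]).round(3))
E
```

```text
14.475 [529.6 191.9 209.5] [-3.1398e+00 -1.6000e-03 -8.7500e-02] 0.2872426935889764 [0.3 3.5 5.5]
w13 [(229, np.float64(263.9), np.float64(376.3)), (231, np.float64(263.4), np.float64(376.1)), (233, np.float64(262.6), np.float64(375.8)), (235, np.float64(262.1), np.float64(375.4)), (237, np.float64(261.8), np.float64(375.1)), (239, np.float64(261.3), np.float64(374.6)), (241, np.float64(261.0), np.float64(374.7)), (243, np.float64(260.7), np.float64(375.2)), (245, np.float64(260.5), np.float64(375.6)), (247, np.float64(260.3), np.float64(376.1)), (249, np.float64(259.9), np.float64(376.5)), (251, np.float64(259.5), np.float64(377.0)), (253, np.float64(259.1), np.float64(377.3)), (255, np.float64(259.2), np.float64(377.4)), (257, np.float64(259.4), np.float64(377.2)), (259, np.float64(259.6), np.float64(377.1)), (261, np.float64(259.5), np.float64(377.0))]
w4 slopes -0.449 0.459 sum 0.907
w5 slopes -0.226 0.219 sum 0.444
w6 slopes -0.104 0.101 sum 0.206
w9 slopes -0.396 0.379 sum 0.774
w11 slopes -0.391 0.353 sum 0.744
w12 slopes -0.299 0.289 sum 0.587
w13 slopes -0.144 0.227 sum 0.371
```

carry_out:
  targets:
    - {"dp": [0,0,0],"yaw": 0}
    - {"dp": [0,0,0],"yaw": 0}
    - {"dp": [0,0,0.7],"yaw": 0}
    - {"dp": [0,0,1.4],"yaw": 0}
    - {"dp": [0,0,2],"yaw": 0}
  fingers: -0.46

```text
clock: 15.15
eef_pos: [530.7, 192.5, 208.8]
tcp_rot: [-3.138, -0.004, -0.088]
contact_force: [-0.0, 4.3, 15.6]
opening: 0.275
grasp_force: 23.5
```

```bash
python3 snap.py w14; cat > slope.py <<'E'
from jaw import *
for n in sys.argv[1:]:
    e=np.array(edges(n,241,253),float);L=np.polyfit(e[:,0],e[:,1],1);Q=np.polyfit(e[:,0],e[:,2],1)
    f=lambda s:np.interp(-s,[-.907,-.444,-.206],[0,5.1,8.0])
    print(n,"L",f(-2*L[0]).round(2),"R",f(2*Q[0]).round(2),"mean",f(Q[0]-L[0]).round(2),"spread",(f(Q[0]-L[0])-2.25).round(2))
E
python3 slope.py w13 w14
```

```text
15.15 [530.7 192.5 208.8] [-3.1383 -0.0042 -0.0876] 0.27507369769724477 [-0.   4.3 15.6]
w13 L 6.99 R 4.99 mean 5.98 spread 3.73
w14 L 7.55 R 6.44 mean 6.99 spread 4.74
```

carry_out:
  targets:
    - {"dp": [0,0,-1],"yaw": 0}
    - {"dp": [-0.7,0.8,-1.2],"yaw": 0}
    - {"dp": [-1.4,1.6,-1.2],"yaw": 0}
    - {"dp": [-1.4,1.6,-0.7],"yaw": 0}
    - {"dp": [-1.4,1.6,0],"yaw": 0}
    - {"dp": [-1.4,1.6,0],"yaw": 0}

```text
clock: 15.95
eef_pos: [529.4, 191.3, 209.0]
tcp_rot: [-3.138, -0.005, -0.088]
contact_force: [0.9, 4.7, 13.7]
opening: 0.276
grasp_force: 24.8
```

```bash
python3 snap.py w15; python3 slope.py w15
```

```text
15.95 [529.4 191.3 209. ] [-3.1377 -0.0046 -0.0877] 0.27605645480598096 [ 0.9  4.7 13.7]
w15 L 7.59 R 5.53 mean 6.56 spread 4.31
```

carry_out:
  targets:
    - {"dp": [0,0.3,-1.5],"yaw": 0}
    - {"dp": [0,0.3,-2.5],"yaw": 0}
    - {"dp": [0,0.3,-2.5],"yaw": 0}
    - {"dp": [0,0.3,-2.5],"yaw": 0}

```text
clock: 16.5
eef_pos: [527.1, 189.2, 208.8]
tcp_rot: [3.141, 0.001, -0.087]
contact_force: [0.8, 1.5, -0.8]
opening: 0.277
grasp_force: 23.3
```

```bash
python3 snap.py w16; python3 slope.py w16
```

```text
16.5 [527.1 189.2 208.8] [ 3.1412e+00  7.0000e-04 -8.7400e-02] 0.2767428141628288 [ 0.8  1.5 -0.8]
w16 L 7.48 R 6.58 mean 7.03 spread 4.78
```

carry_out:
  targets:
    - {"dp": [0.7,-0.7,0],"yaw": 0}
    - {"dp": [1.4,-1.3,0],"yaw": 0}
    - {"dp": [1.4,-1.3,0.4],"yaw": 0}
    - {"dp": [1.4,-1.3,0.8],"yaw": 0}
    - {"dp": [1.4,-1.3,1.2],"yaw": 0}
    - {"dp": [1.4,-1.3,1.2],"yaw": 0}

```text
clock: 17.3
eef_pos: [528.9, 190.5, 208.1]
tcp_rot: [-3.142, -0.0, -0.087]
contact_force: [0.0, 0.9, -1.3]
opening: 0.276
grasp_force: 23.8
```

```bash
python3 snap.py w17; python3 slope.py w17
```

```text
17.3 [528.9 190.5 208.1] [-3.1416e+00 -1.0000e-04 -8.7300e-02] 0.27570722053316626 [ 0.   0.9 -1.3]
w17 L 6.4 R 6.02 mean 6.21 spread 3.96
```

carry_out:
  targets:
    - {"dp": [0,0,0.5],"yaw": 0}
    - {"dp": [0,0,1],"yaw": 0}
    - {"dp": [0,0,1.5],"yaw": 0}
    - {"dp": [0,0,2],"yaw": 0}
    - {"dp": [0,0,2],"yaw": 0}

```text
clock: 17.98
eef_pos: [528.8, 190.5, 206.0]
tcp_rot: [3.142, 0.0, -0.087]
contact_force: [0.2, 0.4, -2.4]
opening: 0.279
grasp_force: 23.7
```

carry_out:
  targets:
    - {"dp": [0,0,1],"yaw": 0}
    - {"dp": [0,0,2],"yaw": 0}
    - {"dp": [0,0,3],"yaw": 0}
    - {"dp": [0,0,4],"yaw": 0}
    - {"dp": [0,0,5],"yaw": 0}
    - {"dp": [0,0,6],"yaw": 0}
    - {"dp": [0,0,6],"yaw": 0}

```text
clock: 18.85
eef_pos: [528.8, 190.5, 200.0]
tcp_rot: [3.142, 0.0, -0.087]
contact_force: [0.9, 0.4, -3.4]
opening: 0.277
grasp_force: 23.5
```

```bash
python3 snap.py w18; python3 slope.py w18; python3 jaw.py w18|cut -c1-400
```

```text
18.85 [528.8 190.5 200. ] [ 3.1416e+00  2.0000e-04 -8.7400e-02] 0.2774957876965233 [ 0.9  0.4 -3.4]
w18 L 7.38 R 6.26 mean 6.82 spread 4.57
w18 [(229, np.float64(257.6), np.float64(376.2)), (231, np.float64(261.8), np.float64(375.8)), (233, np.float64(262.6), np.float64(375.7)), (235, np.float64(262.2), np.float64(375.5)), (237, np.float64(261.9), np.float64(375.8)), (239, np.float64(261.6), np.float64(376.1)), (241, np.float64(261.2), np.float64(376.5)), (243, np.float64(260.9), np.float64(376.8)), (245, np.float64(260.6), np.float64
```

carry_out:
  targets:
    - {"dp": [0,0,1],"yaw": 0}
    - {"dp": [0,0,2],"yaw": 0}
    - {"dp": [0,0,3],"yaw": 0}
    - {"dp": [0,0,4],"yaw": 0}
    - {"dp": [0,0,5],"yaw": 0}
    - {"dp": [0,0,6],"yaw": 0}
    - {"dp": [0,0,7],"yaw": 0}
    - {"dp": [0,0,7],"yaw": 0}

```text
clock: 19.9
eef_pos: [528.8, 190.5, 192.9]
tcp_rot: [3.142, 0.0, -0.087]
contact_force: [-0.4, -0.1, -2.1]
opening: 0.277
grasp_force: 23.5
```

carry_out:
  targets:
    - {"dp": [0,0,0.5],"yaw": 0}
    - {"dp": [0,0,1],"yaw": 0}
    - {"dp": [0,0,1.5],"yaw": 0}
    - {"dp": [0,0,2],"yaw": 0}
    - {"dp": [0,0,2],"yaw": 0}
    - {"dp": [0,0,2],"yaw": 0}

```text
clock: 20.65
eef_pos: [528.9, 190.5, 191.1]
tcp_rot: [-3.142, 0.0, -0.087]
contact_force: [0.2, 0.9, -1.7]
opening: 0.275
grasp_force: 23.5
```

carry_out:
  targets:
    - {"dp": [0,0,0.5],"yaw": 0}
    - {"dp": [0,0,1],"yaw": 0}
    - {"dp": [0,0,1.5],"yaw": 0}
    - {"dp": [0,0,2],"yaw": 0}
    - {"dp": [0,0,2],"yaw": 0}
    - {"dp": [0,0,2],"yaw": 0}

```text
clock: 21.4
eef_pos: [529.0, 190.6, 189.2]
tcp_rot: [-3.141, -0.0, -0.087]
contact_force: [0.8, 1.0, 3.1]
opening: 0.278
grasp_force: 23.4
```

carry_out:
  targets:
    - {"dp": [0,0,0.5],"yaw": 0}
    - {"dp": [0,0,1],"yaw": 0}
    - {"dp": [0,0,1.5],"yaw": 0}
    - {"dp": [0,0,2],"yaw": 0}
    - {"dp": [0,0,2],"yaw": 0}
    - {"dp": [0,0,2],"yaw": 0}

```text
clock: 22.15
eef_pos: [528.9, 190.5, 187.1]
tcp_rot: [-3.142, -0.0, -0.087]
contact_force: [0.1, 1.4, 2.8]
opening: 0.276
grasp_force: 24.0
```

carry_out:
  targets:
    - {"dp": [0,0,0.5],"yaw": 0}
    - {"dp": [0,0,1],"yaw": 0}
    - {"dp": [0,0,1.5],"yaw": 0}
    - {"dp": [0,0,2],"yaw": 0}
    - {"dp": [0,0,2],"yaw": 0}
    - {"dp": [0,0,2],"yaw": 0}

```text
clock: 22.9
eef_pos: [529.0, 190.5, 185.2]
tcp_rot: [-3.141, -0.0, -0.087]
contact_force: [-0.1, 1.7, 5.0]
opening: 0.275
grasp_force: 24.0
```

The washer took up at TCP about 189.5–190.5 and now has 4–5 mm of travel. I'll press 2 mm more.

carry_out:
  targets:
    - {"dp": [0,0,0.5],"yaw": 0}
    - {"dp": [0,0,1],"yaw": 0}
    - {"dp": [0,0,1.5],"yaw": 0}
    - {"dp": [0,0,2],"yaw": 0}
    - {"dp": [0,0,2],"yaw": 0}
    - {"dp": [0,0,2],"yaw": 0}

```text
clock: 23.65
eef_pos: [529.1, 190.5, 183.4]
tcp_rot: [-3.141, -0.001, -0.087]
contact_force: [0.5, 0.5, 6.7]
opening: 0.271
grasp_force: 24.0
```

```bash
python3 snap.py w19; python3 slope.py w19; python3 jaw.py w19|cut -c1-300
```

```text
23.65 [529.1 190.5 183.4] [-3.1414e+00 -6.0000e-04 -8.7300e-02] 0.2706594992786351 [0.5 0.5 6.7]
w19 L 6.82 R 8.0 mean 8.0 spread 5.75
w19 [(229, np.float64(254.7), np.float64(380.1)), (231, np.float64(254.7), np.float64(379.7)), (233, np.float64(254.5), np.float64(379.4)), (235, np.float64(254.7), np.float64(379.1)), (237, np.float64(261.1), np.float64(378.7)), (239, np.float64(261.7), np.float64(378.4)), (241, np.float64(261.2),
```

carry_out:
  targets:
    - {"dp": [0,0,0],"yaw": 0}
    - {"dp": [0,0,0],"yaw": 0}
    - {"dp": [0,0,0],"yaw": 0}
  fingers: -0.37

```text
clock: 24.08
eef_pos: [529.0, 190.2, 183.3]
tcp_rot: [3.141, -0.0, -0.087]
contact_force: [0.7, 0.2, 6.9]
opening: 0.317
grasp_force: 17.9
```

carry_out:
  targets:
    - {"dp": [0,0,0],"yaw": 0}
    - {"dp": [0,0,0],"yaw": 0}
    - {"dp": [0,0,0],"yaw": 0}
    - {"dp": [0,0,0],"yaw": 0}
  fingers: -0.29

```text
clock: 24.58
eef_pos: [529.1, 190.2, 183.4]
tcp_rot: [3.141, -0.0, -0.087]
contact_force: [0.4, 0.5, 5.8]
opening: 0.355
grasp_force: 9.7
```

carry_out:
  targets:
    - {"dp": [0,0,-1.5],"yaw": 0}
    - {"dp": [0,0,-3],"yaw": 0}
    - {"dp": [0,0,-4.5],"yaw": 0}
    - {"dp": [0,0,-6],"yaw": 0}
    - {"dp": [0,0,-6],"yaw": 0}

```text
clock: 25.2
eef_pos: [528.3, 190.2, 188.5]
tcp_rot: [3.141, 0.001, -0.087]
contact_force: [0.8, -0.2, -1.4]
opening: 0.357
grasp_force: 14.1
```

carry_out:
  targets:
    - {"dp": [0,0,-2],"yaw": 0}
    - {"dp": [0,0,-5],"yaw": 0}
    - {"dp": [0,0,-9],"yaw": 0}
    - {"dp": [0,0,-14],"yaw": 0}
    - {"dp": [0,0,-20],"yaw": 0}
    - {"dp": [0,0,-20],"yaw": 0}

```text
clock: 25.95
eef_pos: [529.3, 190.6, 209.8]
tcp_rot: [-3.141, -0.001, -0.087]
contact_force: [-0.2, -0.5, -1.3]
opening: 0.356
grasp_force: 13.8
```

Now I'll lift to a clear height, back off to -60 in x, and check the ring with the wrist camera.

carry_out:
  targets:
    - {"dp": [0,0,-20],"yaw": 0}
    - {"dp": [0,0,-45],"yaw": 0}
    - {"dp": [-15,0,-53],"yaw": 0}
    - {"dp": [-40,1,-53],"yaw": 0}
    - {"dp": [-57,2,-53],"yaw": 0}
    - {"dp": [-60,3,-53],"yaw": 0}
    - {"dp": [-60,3,-53],"yaw": 0}
    - {"dp": [-60,3,-53],"yaw": 0}

```text
clock: 26.95
eef_pos: [469.4, 192.8, 262.1]
tcp_rot: [-3.142, -0.0, -0.088]
contact_force: [0.2, 0.2, -3.5]
opening: 0.356
grasp_force: 13.8
```

```bash
python3 snap.py w20; python3 - <<'E'
import sys;sys.path.insert(0,".")
from h import *
import pickle
w,s=pickle.load(open("pics/w20.pkl","rb"));B=cv2.imread("pics/w20.png");A=cv2.imread("pics/w4.png")
# expected eye pixels for several heights of ring top
a0=np.array([531.5,219.2]);b0=np.array([526.5,162.6])
for z in(98,80,72):print(z,np.round(proj(w,[*a0,z],1),1),np.round(proj(w,[*b0,z],1),1))
P=[]
for u,v in((279.26,146.67),(350.4,147.0)):
    x,y=int(u),int(v);best=None
    for k in(0.86,0.9,0.94,1.0):
        T=cv2.resize(A[y-9:y+10,x-9:x+10],None,fx=k,fy=k,interpolation=2);S=B[y-30:y+41,x-30:x+31];q=cv2.matchTemplate(S,T,cv2.TM_CCOEFF_NORMED);_,sc,_,l=cv2.minMaxLoc(q)
        c=(x-30+l[0]+T.shape[1]/2,y-30+l[1]+T.shape[0]/2)
        if best is None or sc>best[0]:best=(sc,k,c)
    print(best);P.append(best[2])
for z in(98,80,72,68):
    a=onz(w,P[0],z,1);b=onz(w,P[1],z,1);print(z,np.linalg.norm(a-b).round(1),((a+b)/2).round(1))
# circle of bright holes: text dump
g=cv2.cvtColor(B,cv2.COLOR_BGR2GRAY)
for v in range(132,166,2):print(v,"".join(" .:-=+*#%@"[min(9,int(t)//26)] for t in g[v,264:366]))
E
```

```text
26.95 [469.4 192.8 262.1] [-3.1415e+00 -4.0000e-04 -8.7500e-02] 0.3559410176115136 [ 0.2  0.2 -3.5]
98 [280.1 146.7] [351.2 146.6]
80 [282.3 145.6] [349.4 145.5]
72 [283.2 145.1] [348.7 145. ]
(0.7543505430221558, 0.9, (283.5, 145.5))
(0.9298309683799744, 0.9, (350.5, 145.5))
98 53.5 [529.8 189.7  98. ]
80 56.7 [528.9 189.9  80. ]
72 58.1 [528.5 190.   72. ]
68 58.9 [528.4 190.1  68. ]
132 =--------::-----------:::.-======+****++++*********************************+=-::::::::::::::::::::::::
134 ----+#@@@@@%=--------:::.-====+=+===+*+++***********************************+=-:::::::::::::::::::::::
136 ---=#@@@@@@@@*::---+=-:::-=====+*+=+++**+************************************+=-::::---::::::::.::::::
138 ---+%@@@@@@@@+:=*@@@@%*++==-==++++********************************++*********+=-=+****#**+=:::::::::::
140 ---=#@%%%%%%%*@@@@#**++***+==+++=++*************+++++++***********************+****+---+**#*=:::::::::
142 -----=*#%%*++%@@*:.:::-=====++**+*+*****++****+-::::.::-+***************+*******+=:.:::::-***------:::
144 --------::-+%@@*----::.=**======+*+****+****+=:.:::::::::=*******
[... 407 characters left out ...]
*+=-::::::-=+***********+********+=::=+*****+=-::::---::::
154 -----------:------=++=---+**#%%#++++***+********++++************************+=-:::::::::::---:--::::::
156 -------------------------=**###*+==+**++****+******************************+=-::::::::::::--------::::
158 --------=-----------------=+%%@@@#*++*++*****************************+***##**+-:::::::::::-----=--::::
160 ----------------------------*%@@@@%*==+++**************************+++=*#***+-::::::::::::::------::::
162 ++++++++=====----------------+#@@@@@#+++*+++**+*****+*+***++*****++==+****+=:::::::::::::::-----=-::::
164 +++++++++++++==----------------*@@@@@%%#*+**%@@%****+++++******+==+******+-:::::::::::::::--------::::
```

The eye separation of about 66.5 px matches a closed ring at z about 76, so the ring is in the groove. Now I'll return the pliers.

carry_out:
  targets:
    - {"dp": [5,18,0],"yaw": -1}
    - {"dp": [14,50,0],"yaw": -2}
    - {"dp": [27,95,0],"yaw": -3}
    - {"dp": [41,145,0],"yaw": -4}
    - {"dp": [55,195,0],"yaw": -5}
    - {"dp": [69,245,0],"yaw": -6}
    - {"dp": [83,295,0],"yaw": -6.5}
    - {"dp": [93,332,0],"yaw": -6.5}
    - {"dp": [98,350,0],"yaw": -6.5}
    - {"dp": [99,354,0],"yaw": -6.5}
    - {"dp": [99,354,0],"yaw": -6.5}
    - {"dp": [99,354,0],"yaw": -6.5}

```text
clock: 28.5
eef_pos: [536.5, -167.4, 262.1]
tcp_rot: [-3.141, 0.0, 0.027]
contact_force: [0.5, 1.6, -2.2]
opening: 0.354
grasp_force: 13.8
```

```bash
python3 snap.py w21; python3 - <<'E'
import sys;sys.path.insert(0,".")
from h import *
import pickle
for n in("w3","w9","w20","w21"):
    im=cv2.imread(f"pics/{n}.png").astype(float);k=im[:,:,2]-im[:,:,0]
    t=[]
    for c in(308,332):
        m=k[:,c-2:c+3].mean(1)<40;t.append((np.where(np.diff(m[170:345].astype(int)))[0]+170).tolist())
    print(n,t)
w,s=pickle.load(open("pics/w21.pkl","rb"));p=s["eef_pos"];Rt=R.from_euler("xyz",s["tcp_rot"])
# rest base by colour
im=cv2.imread("pics/w21.png");h=cv2.cvtColor(im,cv2.COLOR_BGR2HSV)
m=((im[:,:,1]>110)&(im[:,:,0]>60)&(h[:,:,1]<150)).astype(np.uint8);m[300:]=0
cs,_=cv2.findContours(cv2.morphologyEx(m,cv2.MORPH_CLOSE,np.ones((7,7))),0,2)
c=max(cs,key=cv2.contourArea);x,y,ww,hh=cv2.boundingRect(c);print("base box",x,y,ww,hh,cv2.contourArea(c))
print("base expected corners",[np.round(proj(w,[537.5+a,-168.4+b,10],1)).tolist() for a,b in((45,55),(45,-55),(-45,-55),(-45,55))])
E
```

```text
28.5 [ 536.5 -167.4  262.1] [-3.1412e+00  2.0000e-04  2.7200e-02] 0.3538810721145754 [ 0.5  1.6 -2.2]
w3 [[225, 319], [225, 319]]
w9 [[181, 224, 315], [179, 224, 315]]
w20 [[182, 224, 315], [180, 224, 315]]
w21 [[223, 316], [223, 316]]
base box 268 155 105 90 7294.0
base expected corners [[269.0, 154.0], [375.0, 157.0], [370.0, 239.0], [269.0, 237.0]]
```

carry_out:
  targets:
    - {"dp": [0.7,1,15],"yaw": 0}
    - {"dp": [0.7,1,45],"yaw": 0}
    - {"dp": [0.7,1,75],"yaw": 0}
    - {"dp": [0.7,1,95],"yaw": 0}
    - {"dp": [0.7,1,108],"yaw": 0}
    - {"dp": [0.7,1,116],"yaw": 0}
    - {"dp": [0.7,1,121],"yaw": 0}
    - {"dp": [0.7,1,121],"yaw": 0}
    - {"dp": [0.7,1,121],"yaw": 0}

```text
clock: 29.68
eef_pos: [537.7, -169.7, 141.6]
tcp_rot: [3.141, -0.001, 0.026]
contact_force: [-0.2, -0.1, -2.7]
opening: 0.354
grasp_force: 13.8
```

carry_out:
  targets:
    - {"dp": [0,0,1],"yaw": 0}
    - {"dp": [0,0,2],"yaw": 0}
    - {"dp": [0,0,3],"yaw": 0}
    - {"dp": [0,0,3],"yaw": 0}
    - {"dp": [0,0,3],"yaw": 0}

```text
clock: 30.3
eef_pos: [537.3, -169.5, 138.1]
tcp_rot: [-3.142, 0.0, 0.026]
contact_force: [-0.2, -0.5, -2.6]
opening: 0.356
grasp_force: 13.8
```

carry_out:
  targets:
    - {"dp": [0,0,1],"yaw": 0}
    - {"dp": [0,0,2],"yaw": 0}
    - {"dp": [0,0,3],"yaw": 0}
    - {"dp": [0,0,3.5],"yaw": 0}
    - {"dp": [0,0,3.5],"yaw": 0}
    - {"dp": [0,0,3.5],"yaw": 0}

```text
clock: 31.05
eef_pos: [537.3, -169.5, 134.7]
tcp_rot: [3.142, -0.0, 0.026]
contact_force: [-1.6, -0.5, 2.0]
opening: 0.355
grasp_force: 14.5
```

The bar is on the notch floors. I'll release and rise.

carry_out:
  targets:
    - {"dp": [0,0,0],"yaw": 0}
    - {"dp": [0,0,0],"yaw": 0}
    - {"dp": [0,0,0],"yaw": 0}
  fingers: -0.12

```text
clock: 31.42
eef_pos: [537.4, -169.6, 134.6]
tcp_rot: [3.142, -0.0, 0.026]
contact_force: [-0.6, 1.0, 0.3]
opening: 0.44
grasp_force: 0.0
```

carry_out:
  targets:
    - {"dp": [0,0,0],"yaw": 0}
    - {"dp": [0,0,0],"yaw": 0}
    - {"dp": [0,0,0],"yaw": 0}
    - {"dp": [0,0,-20],"yaw": 0}
    - {"dp": [0,0,-50],"yaw": 0}
    - {"dp": [0,0,-85],"yaw": 0}
    - {"dp": [0,0,-105],"yaw": 0}
    - {"dp": [0,0,-105],"yaw": 0}
    - {"dp": [0,0,-105],"yaw": 0}
  fingers: 0.3

```text
clock: 32.55
eef_pos: [536.8, -169.4, 238.6]
tcp_rot: [-3.141, 0.001, 0.026]
contact_force: [-0.4, 0.2, 0.3]
opening: 0.646
grasp_force: 0.0
```

```bash
python3 snap.py w22; python3 - <<'E'
import sys;sys.path.insert(0,".")
from h import *
import pickle
w,s=pickle.load(open("pics/w22.pkl","rb"));B=cv2.imread("pics/w22.png");A=cv2.imread("pics/w1.png")
# compare with the start: handle tops and bar templates of w1
for nm,(u,v),hh in(("bar",(319,205),16),("topL",(295,255),9),("topR",(345,255),9)):
    T=A[v-hh:v+hh+1,u-hh:u+hh+1];q=cv2.matchTemplate(B[v-45:v+46,u-45:u+46],T,cv2.TM_CCOEFF_NORMED);_,sc,_,l=cv2.minMaxLoc(q);print(nm,l[0]-45+hh,l[1]-45+hh,round(sc,3))
w1,s1=pickle.load(open("pics/w1.pkl","rb"));print(s1["eef_pos"],s["eef_pos"],[np.round(np.subtract(proj(w,p,1),proj(w1,p,1)),1) for p in([531,-169,160],[537,-169,88])])
# ring from the fixed top camera, before/after
t=r.grab_frame("top")[:,:,::-1];t0=cv2.imread("pics/top0.png");g=cv2.cvtColor(t,6);g0=cv2.cvtColor(t0,6)
for v in range(246,276,2):print(v,"".join(" .:-=+*#%@"[min(9,int(x)//26)] for x in g0[v,188:236]),"|","".join(" .:-=+*#%@"[min(9,int(x)//26)] for x in g[v,188:236]))
E
```

```text
32.55 [ 536.8 -169.4  238.6] [-3.1412e+00  1.1000e-03  2.6100e-02] 0.6456008951812633 [-0.4  0.2  0.3]
bar 2 1 0.924
topL 1 -2 0.955
topR 1 1 0.976
[ 537.25429773 -169.41660879  239.0325312 ] [ 536.77689171 -169.37117679  238.59535195] [array([-0.1, -0.5]), array([ 0.2, -0.5])]
246 ----------------:::::.....:::...........:::::--- | ----------------:::::::...:::............::-----
248 ------:::::::::-==-::::::::-:...:...........::-- | ------::::::::::::::-::::::.....::..........::--
250 -----::::::::=+*++=====--=+**+=:..............:: | -----:::::::::::-=+++=----------:............::-
252 -----:::::::-++==++***+++=-==++=-..............: | -----:::::::::-=++++++++==-----=+-..::.........:
254 -----:----:-+*************+==+*=-::............. | ----:::::::::-=++++*****+++=----==-::...........
256 ----=++**+++*******+==+***+==+*+=---:........::: | ---::-====+===++*+++===+*++=-------:.:........:.
258 ---==+**+=+******+=::::=+**+=+***+===+=:......:: | -----=++=-:-=+**++-::::-++++===--=+++++=:.......
260 ----=+***+*******+=-::-+***+=+***=---=+-....:::: | ---:::===-:-=++**+=-::-=+*++===--++=::-==:...:::
262 ---::--=---+**************+==+**++=====:....:::: | ---::::-=====++****++++**++==+=-=++=-:-==:..::::
264 --::::::::=+**+++********+=+***+------::....:-=* | --::::::::::-=++++****+++===+=-=+=--===-:...:-=+
266 --:::::::::=**++++++*++++++++**+=-::::..:::::-+* | --:::::::::::=+++++++++++++=--+*+=:::....::::-=*
268 --::::::::::-+**++++++++==+**+==-:::::..::::::-- | --::::::::::::-=+++=====---=++*+=:::::...::::::-
270 -------::::::::-+*********++=--::::::::::::::::: | -------:::::::::-=++++++++++++=:::::::::::::::::
272 ---------:::::::::::------:::::::::::::::::::::: | ---------:::::::::::---==---::::::::::::::::::::
274 ------------:::::::::::::::::::::::::::::::::::: | -----------:::::::::::::::::::::::::::::::::::::
```

Against the start view, the pliers are back within about a millimetre. The ring is lower and closed, and nothing touches the robot.

```bash
python3 -c "
from rig import r
print(r.sign_off())"
```

```text
the job is handed in; nothing more can be done
None
```

I handed the job in at about 32.6 s; the cameras show the ring closed in the groove and the pliers upright in their rest, though the handover gave no verdict, and I dropped the pliers once in mid-air (a 7 N command let go) and caught them again.

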